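Press the connector home on a circuit board

ROBOT

A 6-joint arm with a two-finger parallel gripper is mounted at the origin on the work surface. World frame = base frame: x ahead of the robot, y to its left, z up, the work surface at z = 0. Lengths are in m, angles in degrees, forces in N, time in s.
With the tool pointing down it reaches from about 0.325 to 0.9 m from the base axis. Payload 6.1 kg.
Tool frame: the origin (TCP) lies midway between the tips of the shut fingers; the grasp point (between the pads) lies 19 mm behind it; z points along the fingers, y is the line along which they close (so a half turn about z gives the same grasp; the last joint's range is limited). The gripper opens to 85 mm and grips with 20 to 120 N. Pads are 22 mm wide; open, the fingers measure 114 mm over their backs; the gripper's body (76 mm by 85 mm) begins 54 mm behind the grasp point. The pads swing forward as they close: fully open they stand 13 mm farther back than shut.
Start: joints at [-74.089, 12.628, 87.462, -0, 79.91, -7.225], TCP at [0.246, -0.575, 0.231] pointing down, gripper open.
Joint ranges: [-170.65, 170.65], [-52.31, 119.04], [5.05, 147.46], [-71.25, 251.25], [11.57, 151.72], [-153.62, 153.62]. Speed limits (degrees/s): [147.25, 147.25, 172.46, 180, 180, 180].

INTERFACE

Orientations are given as [roll, pitch, yaw] about the fixed x, y, z axes, in that order (R = Rz(yaw) Ry(pitch) Rx(roll)).
In Python, from rig import arm, imaging gives the robot as it stands.
- The arm moves only by the tool carry_out, never from a script. Its argument "increments" is a list of rows, each a list of 7 numbers: the shift along the tool's x, y, z in m, then the turn, a rotation vector about the tool's x, y, z in rad, then the opening, from 0 (shut) to 1 (fully open). In form: [[tx, ty, tz, wx, wy, wz, grip], ...]. A call has 1 to 12 rows; each row is the pose to reach, as a shift and turn from the pose commanded when the call began, along the tool's axes at that moment; what a row does not reach only later rows make up. A row lasts 1/10 s, in which the tool goes at most 50 mm and 8.59 degrees, less where a joint would pass 70% of its speed; a pose out of reach is approached as far as the arm can. A call with a gripper value outside its range is refused whole. The fingers move at their own pace and stop on an object; "squeeze" is the grip in N (left out, the last holds). Time passes only in rows, so rows that repeat a pose let the fingers close. It gives the time, the measured TCP pose, the force, the opening and the grip force at its end, in the units of the state.
- arm.read_state(): the state, without advancing time (a new reading comes with each control period).
- imaging.grab_frame(name): name is "scene" or "top" or "wrist"; returns the picture (480x640x3 uint8, blue, green, red); there is no depth.
- imaging.camera_model(name): a dict with "camera_matrix" (3x3 intrinsics, pixels), "k1" (the pictures are not rectified: a ray, as slopes to the right and down, at radius r is drawn at 1 + k1 r^2 times it, then the intrinsics apply), "R" (3x3) and "t" (3): a world point X has camera coordinates R X + t. Camera axes: x right, y down, z forward; pixel columns grow to the right and rows downward; lengths in m; the calibration is good to about 2 mm. A picture is of the moment at which its call begins: read the wrist's pose just before it. camera_model takes no time and is no camera call; for the wrist camera it gives the pose at the moment of the call.
- arm.job_done(): hands the job in; it is judged then, once.
The state is a dict: "clock": time; "q": joint angles; "qvel": joint speeds; "tau": joint torques, N m; "tcp_pos": TCP position; "eef_rot": TCP orientation; "ft_force": force on the tool from outside, world axes, zero at the start; "moment": the same for the moment, N m; "opening": finger opening in m; "finger_force": force on a finger pad.
Only numpy, scipy, OpenCV 4.12 (cv2) and the standard library are available. Lean on these libraries where they do the work, as an engineer would, in place of code of your own. Each camera call takes 0.05 s, during which the arm holds its last target. There are 200 camera calls.

TASK

Lay the circuit board with the silver heat sink flat in the press carriage's nest, its white connector end towards the press, while the carriage is still out, and let go of it. Then wind the handwheel by its crank until the carriage is right against its end stop, pull the sprung press lever down to its stop so that it presses the connector down, and let the lever come back up. Leave the board in the nest under the press, and do not disturb the finished board or the other things on the bench.

Things in the scene. Friction and masses are not known exactly. Their poses are not given: they have to be found in the camera images.
- board: The circuit board to be worked on: black, 76 x 150 x 6 mm, lying flat. Origin: centre of its underside; x across, y along the board towards the end with the white connector, z up. A silver finned aluminium heat sink, 30 mm across (x) by 50 mm long (y), stands on it, its middle at y = -2 mm, its top 38 mm above the underside: a grip for lifting it. 0.22 kg with the heat sink.
- connector_top (a point): Centre of the top of the white connector (50 x 14 mm, 12 mm tall) near the +y end of that board, 55 mm from its centre. It starts standing 4 mm clear of the board's face, its top 22 mm above the board's underside.
- connector (a joint): How far the white connector has been pressed down into its board: 0 = standing proud, 0.006 m = right down. It needs about 25 N and stays where it is.
- finished_board: A finished board, not to be used: same shape, blue heat sink and a green connector that is already down. Origin as on the other board.
- machine: Hand press, fixed: blue base 300 x 360 x 18 mm (local x -150 to 150, y -190 to 170). Origin at bench level, z up. A carriage track runs along its y at x = 0. The press head (50 mm wide, x -30 to 135, z 125 to 175) overhangs the track at y = 105, on a column at x = 85 to 135; under it the ram, 83 mm up. Red end stop at the track's +y end, handwheel at the -x, -y corner.
- nest (a point): Centre of the floor of the aluminium carriage's nest, where the centre of the board's underside belongs. Axes as the machine's. The nest is 84 mm in x by 158 mm in y inside a black rim 5 mm high; its floor is 45 mm above the bench. It moves with the carriage.
- carriage (a joint): Carriage travel in m, positive towards the press (+y of the machine): 0 = fully out, 0.11 = against the end stop. Geared to the handwheel: 63 mm per turn.
- handwheel (a joint): Turn of the handwheel in rad, positive anticlockwise seen from above, which moves the carriage towards the press (0.010 m per rad; 11.0 rad = at the end stop). Stiff: it needs 2 to 3 N at the crank and stays where it is left.
- wheel_axis (a point): Point on the vertical axis of the handwheel (a spoked black wheel 124 mm across, rim top 86 mm above the bench), at the gripping height of the crank, 121 mm above the bench. Axes as the machine's.
- crank_grip (a point): Middle of the upright red crank handle on the handwheel: 20 mm thick, 60 mm tall (from 89 to 149 mm above the bench), 45 mm from the wheel's axis. It spins freely on its own pin, so it can be held without turning the gripper. The point moves round with the wheel.
- lever_bar (a point): Middle of the red cross bar at the end of the press lever: 24 mm thick, 84 mm long along the machine's y. At rest it is 216 mm above the bench; press it down along its arc. It goes down to about 99 mm.
- lever_pivot (a point): Pivot of the press lever on the head's side, 152 mm above the bench; the axis is the machine's y; the cross bar is 150 mm from it, on the machine's -x side.
- lever (a joint): Lever angle in rad: 0 = up at rest (a spring brings it back), 0.8 = down on its stop. The ram follows (27 mm per rad); it meets a proud connector at about 0.6. About 10 N at the bar at the end.
- reel: Green reel, 72 mm across, 40 mm tall, standing flat; origin under its centre. Bystander.
- bottle: Pale bottle with a white cap, 64 mm across, 150 mm tall; origin under its centre. Bystander.
- parts_bin: Blue open bin 100 x 130 x 50 mm; origin under its centre. Bystander.
- screwdriver: Screwdriver with yellow handle, 190 mm, lying down. Bystander.
- brush: Brush, 170 mm, lying down. Bystander.
- jar: White jar, 70 mm across, 70 mm tall; origin under its centre. Bystander.

How it is judged:
By the outcome, as a careful person would: the job done as asked, in the order asked, and still so for the second after the job is handed in, with the robot touching nothing.
It also fails if it takes over 69 s, if anything falls off the work surface, if the arm or the gripper's body presses on something with over 40 N, if the wrist force passes 120 N, or if a joint passes its speed limit or range.

## Working session

There is one attempt and no reset: what is moved stays moved. The work goes in short steps, Python scripts to look and compute and a tool call to move; the robot and the scene stay as the last step left them, time stands still between calls to the robot, and variables do not carry over. Pictures are saved under pics/ and viewed, at most 10 in all, crops included, and the job is handed in when it is done.

Besides the shell and the picture viewer there is one more tool, called after "Call:" by a JSON object that holds its "fn" and its "kwargs". carry_out: Moves the arm, as the interface text tells. Its arguments: {"type":"object","properties":{"increments":{"type":"array"},"squeeze":{"type":"number"}},"required":["increments"]}

```bash
ls; mkdir -p pics; python3 - <<'E'
from rig import arm, imaging
import cv2
print(arm.read_state())
for n in ("scene","top"):
    m=imaging.camera_model(n); print(n,{k:(v.tolist() if hasattr(v,'tolist') else v) for k,v in m.items()})
    cv2.imwrite(f"pics/{n}0.png",imaging.grab_frame(n))
E
```

```text
pics
{'clock': 0.0, 'q': array([-7.40892802e+01,  1.26760087e+01,  8.75259486e+01,  2.24571009e-03,
        7.99115000e+01, -7.22688439e+00]), 'qvel': array([-0.00518568,  0.09076663, -0.00899262,  0.02785197, -0.04589905,
        0.08722409]), 'tau': array([-1.08615899e-03, -4.96906078e+01, -3.89398849e+01, -3.86637876e-04,
        1.10011239e-02,  1.62925085e-05]), 'tcp_pos': array([ 0.24540822, -0.5741382 ,  0.23018927]), 'eef_rot': array([-1.79887722e+02, -1.64654183e-02,  2.31371925e+01]), 'ft_force': array([0.38456359, 0.12801052, 0.73922899]), 'moment': array([ 0.03953553, -0.06644165, -0.05337795]), 'finger_force': 0.0, 'opening': 0.08526627625784117}
scene {'camera_matrix': [[485.07387897713096, 0.0, 316.4807444288966], [0.0, 485.07387897713096, 237.50949700255566], [0.0, 0.0, 1.0]], 'k1': -0.06474591641390146, 'R': [[-0.6762651031628448, 0.7366245388790061, 0.007056838204084697], [0.42938399531158505, 0.40194776860736564, -0.8087443204634084], [-0.5985773925019281, -0.5438954679282143, -0.5881180367517571]], 't': [0.36677334082162283, -0.10233427064296702, 1.583672813155609]}
top {'camera_matrix': [[465.504740963874, 0.0, 320.7316847436967], [0.0, 465.504740963874, 233.1118810768101], [0.0, 0.0, 1.0]], 'k1': -0.12501436425698653, 'R': [[-0.027421169943251642, -0.9996076363239176, -0.00571426651934971], [-0.983292029388838, 0.02800182137643574, -0.17986851569961662], [0.1799579516979574, 0.000686587585840456, -0.9836740640162082]], 't': [-0.024971731157475772, 0.5521025022601852, 1.4724709561085914]}
```

View pics/top0.png

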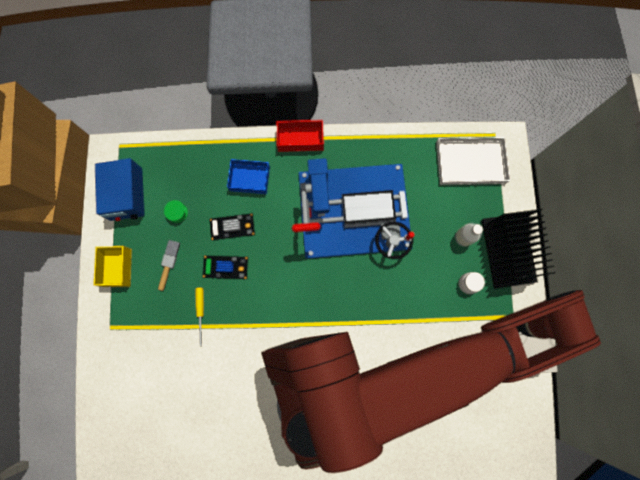

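View pics/scene0.png

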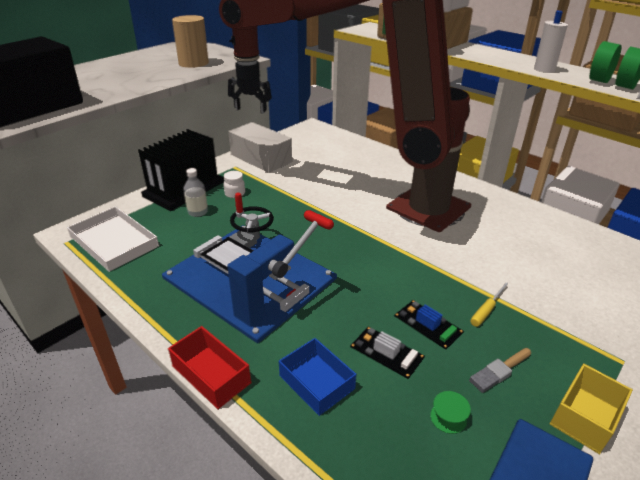

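The top view shows the press with its head at (318,180), carriage (368,207), wheel (393,243) with red crank at (410,236), and lever bar (306,228). The work board is at (232,227) with its connector at the left, and the finished board is at (225,267). The machine's axes are close to the world's. Next I'll enlarge the relevant area.

```bash
python3 - <<'E'
import cv2
a=cv2.imread("pics/top0.png"); s=cv2.imread("pics/scene0.png")
c=a[150:280,195:425]
cv2.imwrite("pics/crop1.png",cv2.resize(c,None,fx=3.45,fy=3.45,interpolation=cv2.INTER_CUBIC))
c=s[180:380,150:440]
cv2.imwrite("pics/crop2.png",cv2.resize(c,None,fx=2.75,fy=2.75,interpolation=cv2.INTER_CUBIC))
E
```

```text
(no output)
```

View pics/crop1.png

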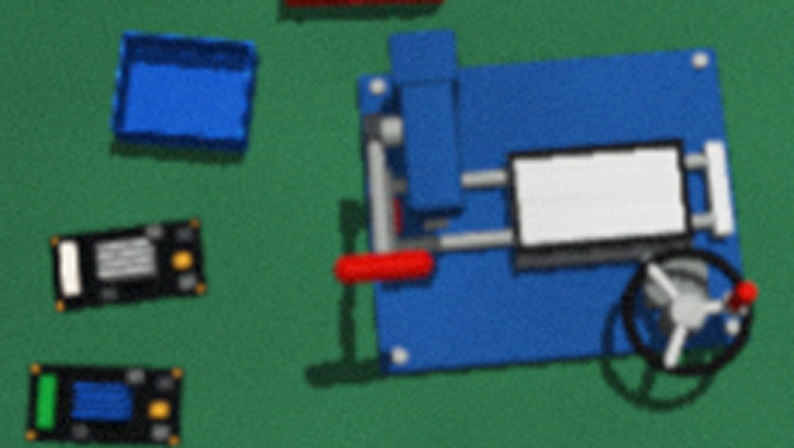

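View pics/crop2.png

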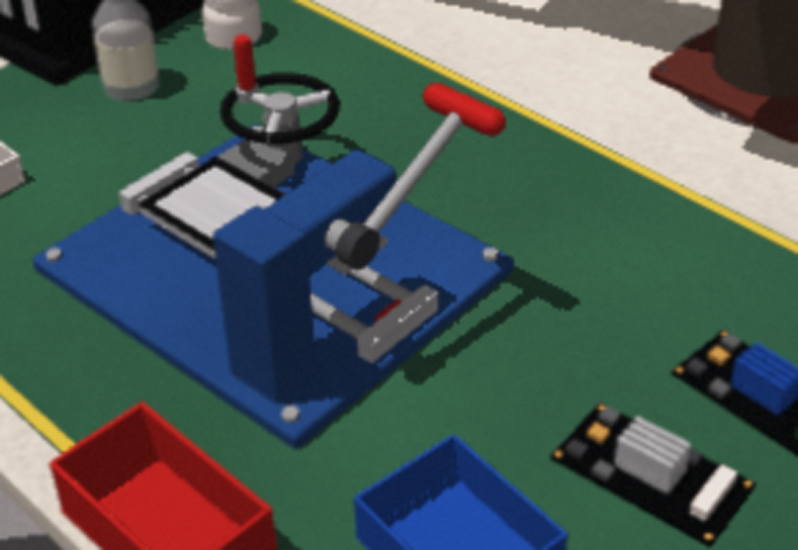

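Crop 1 (scale 3.45, offset (195,150)) gives these positions:
- **Board corners:** about (50,237), (57,310), (206,293), (197,219).
- **Base corners:** (358,76), (716,48), (748,345), (386,373).
- **Nest rim corners:** (511,153), (684,140), (692,235), (519,249).
- **Crank top:** (745,292).
- **Lever bar ends:** (337,269) to (432,263).

Crop 2 (scene view) shows the board at lower right, with its heat sink at (652,450).

```bash
cat > h.py <<'E'
import numpy as np, cv2
from rig import arm, imaging
from scipy.spatial.transform import Rotation as Ro
def ray(n,uv,m=None):
    m=m or imaging.camera_model(n); K=np.array(m['camera_matrix']); R=np.array(m['R']); t=np.array(m['t'])
    d=(np.array(uv,float)-K[:2,2])/K[0,0]; p=d.copy()
    for _ in range(20): p=d/(1+m['k1']*(p@p))
    return -R.T@t, R.T@np.array([*p,1])
def at(n,uv,z,m=None):
    o,d=ray(n,uv,m); return (o+d*(z-o[2])/d[2])[:2]
def proj(n,X,m=None):
    m=m or imaging.camera_model(n); K=np.array(m['camera_matrix'])
    c=np.array(m['R'])@X+np.array(m['t']); p=c[:2]/c[2]
    return p*(1+m['k1']*(p@p))*K[0,0]+K[:2,2]
def rigid(L,W):
    L=np.array(L);W=np.array(W);a=L-L.mean(0);b=W-W.mean(0)
    th=np.arctan2((a[:,0]*b[:,1]-a[:,1]*b[:,0]).sum(),(a*b).sum())
    r=np.array([[np.cos(th),-np.sin(th)],[np.sin(th),np.cos(th)]])
    t=W.mean(0)-r@L.mean(0); return np.degrees(th),t,np.linalg.norm(W-(L@r.T+t),axis=1)
E
python3 - <<'E'
from h import *
np.set_printoptions(precision=4,suppress=True)
c1=lambda p:(p[0]/3.45+195-.36,p[1]/3.45+150-.36)
c2=lambda p:(p[0]/2.75+150-.32,p[1]/2.75+180-.32)
T=lambda p,z:at("top",c1(p),z)
S=lambda p,z:at("scene",c2(p),z)
print("board",rigid([[.038,.075],[-.038,.075],[-.038,-.075],[.038,-.075]],[T(p,.006) for p in [(50,237),(57,310),(206,293),(197,219)]]))
print("sink",np.mean([T(p,.038) for p in [(97,243),(151,236),(156,274),(102,280)]],0),"conn",T((68,268),.022))
print("base",rigid([[.15,.17],[.15,-.19],[-.15,-.19],[-.15,.17]],[T(p,.018) for p in [(358,76),(716,48),(748,345),(386,373)]]))
print("nest",rigid([[.045,.082],[.045,-.082],[-.045,-.082],[-.045,.082]],[T(p,.05) for p in [(511,153),(684,140),(692,235),(519,249)]]))
print("crank",T((745,292),.149),"wheel",T((690,310),.086),"bar",T((337,269),.216),T((432,263),.216))
print("scene: crank top",S((243,42),.149),"bar",S((434,95),.216),S((495,123),.216),"baseL",S((38,263),.018),S((297,436),.018),S((510,265),.018))
print("board sc",S((553,456),.006),S((709,541),.006),S((755,485),.006),S((602,405),.006))
print("wheel sc",S((280,107),.086))
E
```

```text
board (np.float64(5.444762982758517), array([0.5912, 0.2618]), array([0.0009, 0.0022, 0.0003, 0.0022]))
sink [0.591  0.2563] conn [0.5863 0.317 ]
base (np.float64(3.084131929376168), array([ 0.6331, -0.1475]), array([0.0002, 0.0009, 0.0045, 0.0054]))
nest (np.float64(2.757248547948364), array([ 0.6383, -0.2028]), array([0.0024, 0.0037, 0.0018, 0.0033]))
crank [ 0.5216 -0.3155] wheel [ 0.5172 -0.2756] bar [0.5395 0.0419] [ 0.5423 -0.0385]
scene: crank top [ 0.5313 -0.3075] bar [ 0.5442 -0.0292] [0.5403 0.0372] baseL [ 0.7965 -0.3128] [0.7734 0.0314] [0.4902 0.0183]
board sc [0.6379 0.193 ] [0.6228 0.3367] [0.5511 0.3327] [0.5651 0.1875]
wheel sc [ 0.5247 -0.2653]
```

```bash
cat >> h.py <<'E'
def inc(pos,yaw,frm=None):
    "print tool-frame increment to TCP pos, tool down with yaw deg"
    s=arm.read_state(); R0=Ro.from_euler('xyz',s['eef_rot'],degrees=True); p0=s['tcp_pos']
    if frm is not None: p0=np.array(frm[:3]); R0=Ro.from_euler('xyz',[180,0,frm[3]],degrees=True)
    R1=Ro.from_euler('xyz',[180,0,yaw],degrees=True)
    print('inc',np.round(R0.inv().apply(np.array(pos)-p0),4),np.round((R0.inv()*R1).as_rotvec(),4))
E
python3 - <<'E'
from h import *
np.set_printoptions(precision=4,suppress=True)
m=imaging.camera_model("wrist");s=arm.read_state()
R0=Ro.from_euler('xyz',s['eef_rot'],degrees=True).as_matrix()
R=np.array(m['R']);print("cam in tool",R0.T@(-R.T@m['t']-s['tcp_pos']),"\n",R@R0,m['camera_matrix'],m['k1'])
inc([.638,-.203,.33],93)
E
```

```text
cam in tool [ 0.0773 -0.0008 -0.142 ] 
 [[ 0.0008  1.      0.0008]
 [-0.955   0.001  -0.2967]
 [-0.2967 -0.0005  0.955 ]] [[341.6675   0.     324.2538]
 [  0.     341.6675 235.7502]
 [  0.       0.       1.    ]] -0.00944557856671405
inc [ 0.5069 -0.1873 -0.0993] [-0.0014 -0.0013 -1.2194]
```

Call:
{"fn": "carry_out", "kwargs": {"increments": [[0.507,-0.187,-0.1,0,0,-1.22,1],[0.507,-0.187,-0.1,0,0,-1.22,1],[0.507,-0.187,-0.1,0,0,-1.22,1],[0.507,-0.187,-0.1,0,0,-1.22,1],[0.507,-0.187,-0.1,0,0,-1.22,1],[0.507,-0.187,-0.1,0,0,-1.22,1],[0.507,-0.187,-0.1,0,0,-1.22,1],[0.507,-0.187,-0.1,0,0,-1.22,1],[0.507,-0.187,-0.1,0,0,-1.22,1],[0.507,-0.187,-0.1,0,0,-1.22,1],[0.507,-0.187,-0.1,0,0,-1.22,1],[0.507,-0.187,-0.1,0,0,-1.22,1]]}}

```text
clock: 1.3
tcp_pos: [0.6419, -0.1984, 0.3317]
eef_rot: [179.9, -0.1, 93.4]
ft_force: [-0.5, -0.2, 0.5]
opening: 0.0853
finger_force: 0.0
```

```bash
python3 - <<'E'
from h import *
import pickle
carm=arm.read_state();m=imaging.camera_model("wrist");im=imaging.grab_frame("wrist");m2=imaging.camera_model("wrist")
print(carm['clock'],carm['tcp_pos'],carm['eef_rot'],carm['qvel'],np.array(m2['t'])-m['t'])
pickle.dump(m2,open("m_nest.pkl","wb"))
cv2.imwrite("pics/w1.png",im)
cv2.imwrite("pics/w1b.png",cv2.resize(im,(800,600),interpolation=cv2.INTER_CUBIC))
inc([.589,.22,.33],95.4)
E
```

```text
1.3 [ 0.64193533 -0.19836055  0.3316535 ] [ 1.79873543e+02 -8.66238600e-02  9.34007246e+01] [-4.26382332 -1.47963921  3.55380565 -3.17938218 -0.16715228 -3.27458991] [ 2.33918532e-03 -1.58872286e-03 -2.97090577e-05]
inc [ 0.4229 -0.0268  0.0011] [ 0.     -0.0005 -0.0366]
```

View pics/w1b.png

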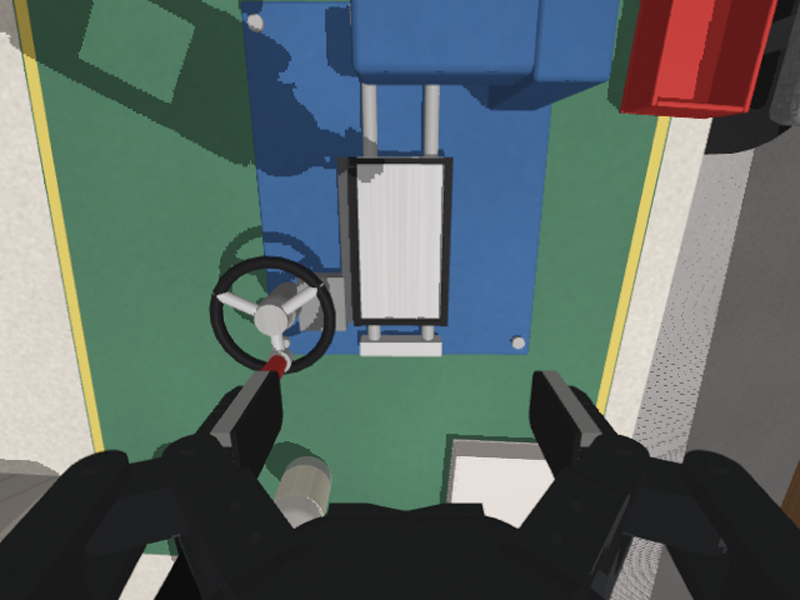

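The wrist view shows the nest rim spanning (352–450, 158–325), the wheel hub at (271,318), and the crank's foot near (280,360), partly hidden by a finger. The arm was still settling, so I'll grab a still frame and enlarge the nest and wheel.

```bash
python3 - <<'E'
from h import *
import pickle
imaging.grab_frame("wrist");imaging.grab_frame("wrist")
s=arm.read_state();m=imaging.camera_model("wrist");im=imaging.grab_frame("wrist")
print(s['clock'],s['tcp_pos'],s['eef_rot'],abs(s['qvel']).max())
pickle.dump(m,open("m_nest.pkl","wb")); cv2.imwrite("pics/w2.png",im)
cv2.imwrite("pics/w2c.png",cv2.resize(im[110:310,160:380],None,fx=3,fy=3,interpolation=cv2.INTER_CUBIC))
inc([.589,.22,.33],95.4)
E
```

```text
1.45 [ 0.63806174 -0.2033136   0.33033422] [-1.79905351e+02 -1.51317946e-02  9.30872013e+01] 1.8318145202057265
inc [ 0.426  -0.0263  0.0006] [-0.0016 -0.0003 -0.0418]
```

View pics/w2c.png

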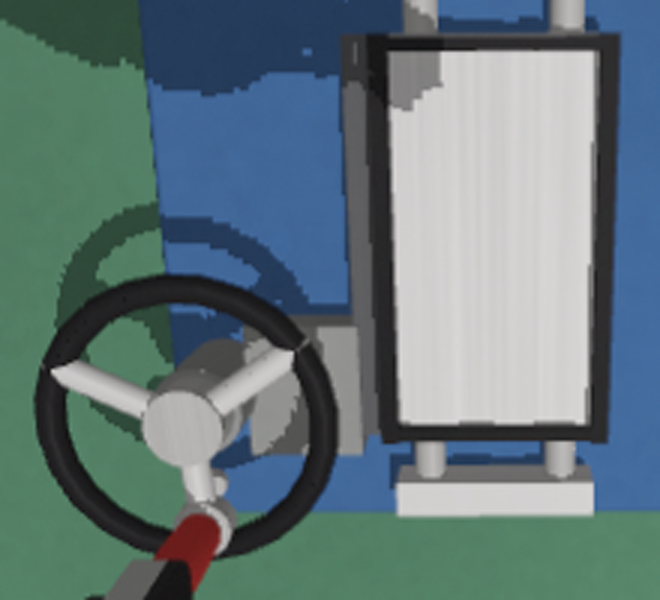

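```bash
python3 - <<'E'
from h import *
import pickle
np.set_printoptions(precision=4,suppress=True)
m=pickle.load(open("m_nest.pkl","rb"))
c=lambda p:(p[0]/3+160-.33,p[1]/3+110-.33)
T=lambda p,z:at("wrist",c(p),z,m)
sg=np.array([[-1,1],[1,1],[1,-1],[-1,-1]])
W=[T(p,.05) for p in [(368,36),(620,34),(607,441),(382,441)]]
print(np.array(W)); print("rim",rigid(sg*[.045,.082],W))
W=[T(p,.045) for p in [(388,50),(600,50),(590,425),(398,427)]]
print("floor",rigid(sg*[.042,.079],W))
W=[T(p,.078) for p in [(36,413),(338,405),(187,274),(180,556)]]
print("wheel",np.array(W),np.mean(W,0)); print("hub",T((182,428),.09),"crank foot",T((206,527),.089))
print("red mid sample",T((196,545),.1))
E
```

```text
[[ 0.5848 -0.1197]
 [ 0.6832 -0.1136]
 [ 0.6929 -0.2831]
 [ 0.5941 -0.2886]]
rim (np.float64(3.248142475798219), array([ 0.6388, -0.2013]), array([0.0049, 0.0053, 0.0052, 0.0053]))
floor (np.float64(3.202497324376822), array([ 0.6387, -0.2014]), array([0.0004, 0.0004, 0.0004, 0.001 ]))
wheel [[ 0.4555 -0.2735]
 [ 0.5786 -0.2632]
 [ 0.5191 -0.2124]
 [ 0.5119 -0.335 ]] [ 0.5163 -0.271 ]
hub [ 0.5185 -0.2721] crank foot [ 0.5266 -0.3153]
red mid sample [ 0.5254 -0.3181]
```

Call:
{"fn": "carry_out", "kwargs": {"increments": [[0.4,-0.026,0,0,0,-0.04,1],[0.4,-0.026,0,0,0,-0.04,1],[0.4,-0.026,0,0,0,-0.04,1],[0.4,-0.026,0,0,0,-0.04,1],[0.4,-0.026,0,0,0,-0.04,1],[0.4,-0.026,0,0,0,-0.04,1],[0.4,-0.026,0,0,0,-0.04,1],[0.4,-0.026,0,0,0,-0.04,1],[0.4,-0.026,0,0,0,-0.04,1],[0.4,-0.026,0,0,0,-0.04,1],[0.4,-0.026,0,0,0,-0.04,1]]}}

```text
clock: 2.6
tcp_pos: [0.5913, 0.1925, 0.3311]
eef_rot: [-180.0, 0.0, 95.2]
ft_force: [-0.6, -0.2, -0.5]
opening: 0.0852
finger_force: 0.0
```

```bash
python3 - <<'E'
from h import *
import pickle
for i in range(3): imaging.grab_frame("wrist")
s=arm.read_state();m=imaging.camera_model("wrist");im=imaging.grab_frame("wrist")
print(s['clock'],s['tcp_pos'],s['eef_rot'],abs(s['qvel']).max())
pickle.dump(m,open("m_board.pkl","wb")); cv2.imwrite("pics/w3.png",im)
u,v=proj("wrist",np.array([.59,.26,.01]),m).astype(int);print(u,v)
x0,y0=u-110,v-100; print(x0,y0)
cv2.imwrite("pics/w3c.png",cv2.resize(im[y0:y0+200,x0:x0+220],None,fx=3,fy=3,interpolation=cv2.INTER_CUBIC))
E
```

```text
2.75 [0.59157509 0.19250107 0.33126952] [-1.79995508e+02  1.61461241e-02  9.51683129e+01] 0.34906821088227397
326 137
216 37
```

View pics/w3c.png

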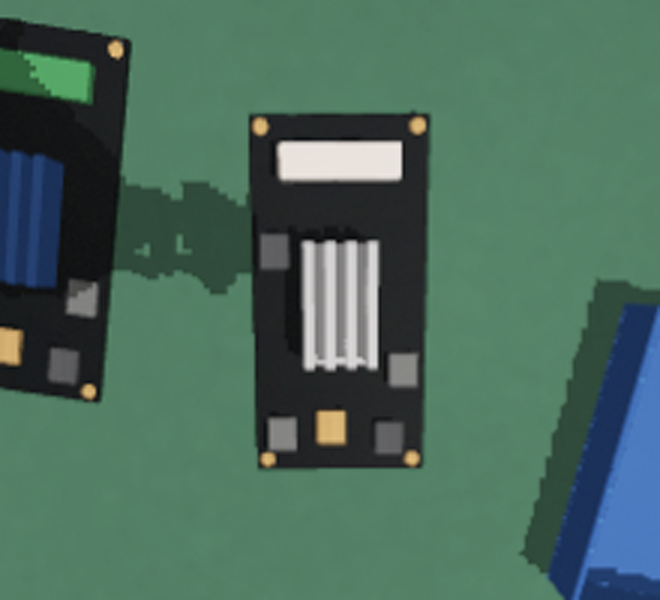

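```bash
python3 - <<'E'
from h import *
import pickle
np.set_printoptions(precision=4,suppress=True)
m=pickle.load(open("m_board.pkl","rb"))
c=lambda p:(p[0]/3+216-.33,p[1]/3+37-.33)
T=lambda p,z:at("wrist",c(p),z,m)
sg=np.array([[-1,1],[1,1],[1,-1],[-1,-1]])
th,t,r=rigid(sg*[.038,.075],[T(p,.006) for p in [(249,115),(429,115),(422,467),(259,467)]]);print(th,t,r)
th2,t2,r=rigid(sg*[.015,.025],[T(p,.038) for p in [(301,240),(379,240),(378,369),(304,369)]]);print(th2,t2,r)
a=np.radians(th); print("sink pred",t+[.002*np.sin(a),-.002*np.cos(a)])
inc([*t2,.15],90+th); 
E
```

```text
5.596256057535198 [0.5926 0.2616] [0.0008 0.0013 0.0008 0.0014]
5.725913752848389 [0.5926 0.2597] [0.0009 0.0006 0.0007 0.0004]
sink pred [0.5928 0.2596]
inc [0.0666 0.0071 0.1813] [ 0.      0.0001 -0.0072]
```

Call:
{"fn": "carry_out", "kwargs": {"increments": [[0.067,0.007,0.18,0,0,-0.007,0.7],[0.067,0.007,0.18,0,0,-0.007,0.7],[0.067,0.007,0.18,0,0,-0.007,0.7],[0.067,0.007,0.18,0,0,-0.007,0.7],[0.067,0.007,0.24,0,0,-0.007,0.7],[0.067,0.007,0.26,0,0,-0.007,0.7],[0.067,0.007,0.28,0,0,-0.007,0.7],[0.067,0.007,0.3,0,0,-0.007,0.7],[0.067,0.007,0.31,0,0,-0.007,0.7],[0.067,0.007,0.322,0,0,-0.007,0.7],[0.067,0.007,0.322,0,0,-0.007,0.7],[0.067,0.007,0.322,0,0,-0.007,0.7]], "squeeze": 40}}

```text
clock: 4.0
tcp_pos: [0.5924, 0.2618, 0.0099]
eef_rot: [180.0, -0.0, 95.7]
ft_force: [-0.4, 0.1, 0.3]
opening: 0.0597
finger_force: 0.0
```

Call:
{"fn": "carry_out", "kwargs": {"increments": [[0,0,0,0,0,0,0.2],[0,0,0,0,0,0,0.2],[0,0,0,0,0,0,0.2],[0,0,0,0,0,0,0.2],[0,0,0,0,0,0,0.2],[0,0,0,0,0,0,0.2],[0,0,0,0,0,0,0.2],[0,0,0,0,0,0,0.2]]}}

```text
clock: 4.8
tcp_pos: [0.5928, 0.2622, 0.0106]
eef_rot: [179.9, -0.0, 95.7]
ft_force: [-1.1, 0.4, 5.7]
opening: 0.0292
finger_force: 42.4
```

Call:
{"fn": "carry_out", "kwargs": {"increments": [[0,0,-0.01,0,0,0,0.2],[0,0,-0.03,0,0,0,0.2],[0,0,-0.06,0,0,0,0.2],[0,0,-0.1,0,0,0,0.2],[0,0,-0.14,0,0,0,0.2],[0,0,-0.18,0,0,0,0.2],[0,0,-0.22,0,0,0,0.2],[0,0,-0.26,0,0,0,0.2],[0,0,-0.28,0,0,0,0.2],[0,0,-0.29,0,0,0,0.2],[0,0,-0.29,0,0,0,0.2]]}}

```text
clock: 5.9
tcp_pos: [0.5922, 0.262, 0.3005]
eef_rot: [179.9, -0.0, 95.7]
ft_force: [-0.1, 0.8, -1.8]
opening: 0.0297
finger_force: 41.4
```

Call:
{"fn": "carry_out", "kwargs": {"increments": [[-0.02,0,0,0,0,0.005,0.2],[-0.06,0,0,0,0,0.01,0.2],[-0.105,0,0,0,0,0.02,0.2],[-0.15,0,0,0,0,0.03,0.2],[-0.195,0,0,0,0,0.042,0.2],[-0.24,0,0,0,0,0.042,0.2],[-0.285,0,0,0,0,0.042,0.2],[-0.33,0,0,0,0,0.042,0.2],[-0.375,0,0,0,0,0.042,0.2],[-0.415,0,0,0,0,0.042,0.2],[-0.445,0,0,0,0,0.042,0.2],[-0.46,0,0,0,0,0.042,0.2]]}}

```text
clock: 7.1
tcp_pos: [0.6365, -0.1984, 0.2958]
eef_rot: [-179.7, -0.1, 93.2]
ft_force: [-0.4, 0.2, -3.2]
opening: 0.0294
finger_force: 41.4
```

Call:
{"fn": "carry_out", "kwargs": {"increments": [[0,0,0,0,0,0,0.2],[0,0,0,0,0,0,0.2]]}}

```text
clock: 7.3
tcp_pos: [0.6374, -0.1948, 0.2977]
eef_rot: [-179.9, -0.1, 93.3]
ft_force: [-0.3, 0.4, -1.9]
opening: 0.0292
finger_force: 41.4
```

```bash
python3 - <<'E'
from h import *
for i in range(2): imaging.grab_frame("wrist")
s=arm.read_state();m=imaging.camera_model("wrist");im=imaging.grab_frame("wrist")
import pickle
pickle.dump((m,s),open("m4.pkl","wb"));cv2.imwrite("pics/w4.png",im)
print(s['tcp_pos'],s['eef_rot'],s['ft_force'],s['opening'])
inc([.6387,-.2008,.12],93.3)
E
```

```text
[ 0.63777284 -0.19409586  0.29871542] [-1.79954027e+02 -6.15875451e-02  9.34151318e+01] [-0.38909459 -0.29569996 -2.93189439] 0.029272504165226924
inc [-0.0069  0.0005  0.1791] [-0.0004 -0.0007  0.0023]
```

View pics/w4.png

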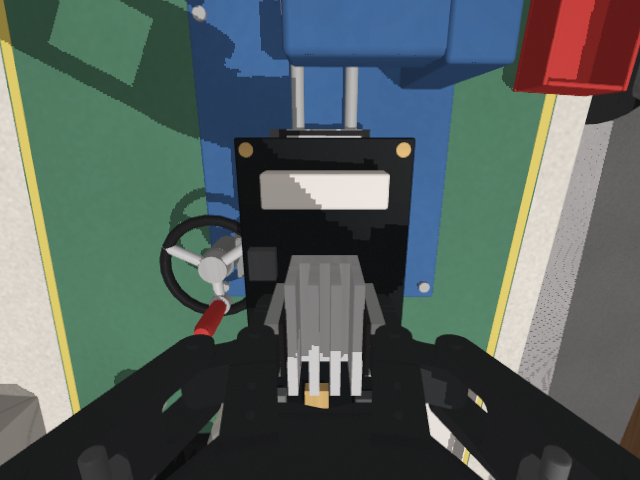

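The board is held level, connector forward, with its front edge from (236,138) to (415,138).

```bash
python3 - <<'E'
from h import *
import pickle
m,s=pickle.load(open("m4.pkl","rb")); z=s['tcp_pos'][2]-.0106
for d in(0,):
  a=at("wrist",(235.5,138),z+.006,m);b=at("wrist",(415.5,138),z+.006,m);print(a,b,np.linalg.norm(a-b),np.degrees(np.arctan2(*(b-a)[::-1])))
  mid=(a+b)/2;y=np.radians(s['eef_rot'][2]-90);ctr=mid-.075*np.array([-np.sin(y),np.cos(y)]);print("ctr",ctr,"tcp",s['tcp_pos'])
  w=at("wrist",(325,190),z+.022,m);print("conn->ctr",w-.055*np.array([-np.sin(y),np.cos(y)]))
E
```

```text
[ 0.59779375 -0.12246454] [ 0.6720456 -0.1179705] 0.07438772561094725 3.4635645701675917
ctr [ 0.63938743 -0.19508433] tcp [ 0.63777284 -0.19409586  0.29871542]
conn->ctr [ 0.63913215 -0.19403153]
```

Call:
{"fn": "carry_out", "kwargs": {"increments": [[-0.0065,0.001,0.02,0,0,0.002,0.2],[-0.0065,0.001,0.06,0,0,0.002,0.2],[-0.0065,0.001,0.1,0,0,0.002,0.2],[-0.0065,0.001,0.14,0,0,0.002,0.2],[-0.0065,0.001,0.17,0,0,0.002,0.2],[-0.0065,0.001,0.19,0,0,0.002,0.2],[-0.0065,0.001,0.2,0,0,0.002,0.2],[-0.0065,0.001,0.21,0,0,0.002,0.2],[-0.0065,0.001,0.22,0,0,0.002,0.2],[-0.0065,0.001,0.22,0,0,0.002,0.2],[-0.0065,0.001,0.22,0,0,0.002,0.2]]}}

```text
clock: 8.55
tcp_pos: [0.6396, -0.2024, 0.08]
eef_rot: [180.0, 0.0, 93.2]
ft_force: [0.9, 0.5, -2.7]
opening: 0.0295
finger_force: 41.3
```

```bash
python3 - <<'E'
from h import *
imaging.grab_frame("wrist"); s=arm.read_state(); print(s['tcp_pos'],s['eef_rot'],s['ft_force'])
inc([.6383,-.2006,.06],93.3)
E
```

```text
[ 0.63987681 -0.20255589  0.08038204] [1.79915419e+02 4.31657435e-02 9.32050887e+01] [ 0.28769749 -0.30166339 -1.95504121]
inc [ 0.0021 -0.0015  0.0204] [ 0.0015  0.0008 -0.0017]
```

Call:
{"fn": "carry_out", "kwargs": {"increments": [[0.0018,-0.0012,0.005,0,0,0,0.2],[0.0018,-0.0012,0.01,0,0,0,0.2],[0.0018,-0.0012,0.015,0,0,0,0.2],[0.0018,-0.0012,0.018,0,0,0,0.2],[0.0018,-0.0012,0.021,0,0,0,0.2],[0.0018,-0.0012,0.022,0,0,0,0.2],[0.0018,-0.0012,0.022,0,0,0,0.2]]}}

```text
clock: 9.3
tcp_pos: [0.6378, -0.2005, 0.057]
eef_rot: [-180.0, -0.0, 93.2]
ft_force: [-0.6, -0.8, -2.7]
opening: 0.0292
finger_force: 41.3
```

Call:
{"fn": "carry_out", "kwargs": {"increments": [[0,0,0.001,0,0,0,0.2],[0,0,0.002,0,0,0,0.2],[0,0,0.002,0,0,0,0.2]]}}

```text
clock: 9.6
tcp_pos: [0.6382, -0.2007, 0.0557]
eef_rot: [180.0, 0.0, 93.2]
ft_force: [0.2, 0.2, -1.3]
opening: 0.0293
finger_force: 41.4
```

Call:
{"fn": "carry_out", "kwargs": {"increments": [[0,0,0,0,0,0,0.6],[0,0,0,0,0,0,0.6],[0,0,0,0,0,0,0.6],[0,0,0,0,0,0,0.6],[0,0,-0.01,0,0,0,0.6],[0,0,-0.03,0,0,0,0.6],[0,0,-0.06,0,0,0,0.6],[0,0,-0.1,0,0,0,0.6],[0,0,-0.14,0,0,0,0.6],[0,0,-0.17,0,0,0,0.6],[0,0,-0.2,0,0,0,0.6],[0,0,-0.2,0,0,0,0.6]]}}

```text
clock: 10.8
tcp_pos: [0.6405, -0.2016, 0.2629]
eef_rot: [179.4, 0.3, 93.2]
ft_force: [0.3, 0.6, 0.6]
opening: 0.0512
finger_force: 0.0
```

```bash
python3 - <<'E'
from h import *
import pickle
for i in range(3): imaging.grab_frame("wrist")
s=arm.read_state();m=imaging.camera_model("wrist");im=imaging.grab_frame("wrist")
pickle.dump((m,s),open("m5.pkl","wb"))
cv2.imwrite("pics/w5.png",im)
cv2.imwrite("pics/w5c.png",cv2.resize(im[110:410,140:440],None,fx=2,fy=2,interpolation=cv2.INTER_CUBIC))
print(s['clock'],s['tcp_pos'],s['eef_rot'],s['ft_force'])
E
```

```text
10.95 [ 0.63765157 -0.20043279  0.25518004] [-1.79989424e+02 -5.31538755e-03  9.32100333e+01] [-0.56594459  0.59940706 -0.96632854]
```

View pics/w5c.png

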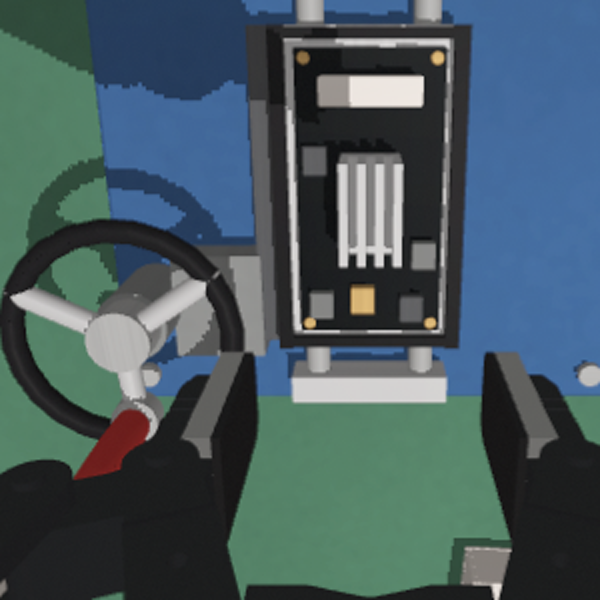

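The board sits flat in the nest with an even gap all round. The wheel hub is at (118,340) in the crop, the rim spans x 2–243 and y 219–440, and the crank foot is at (133,420). Next I'll refine the wheel geometry.

```bash
python3 - <<'E'
from h import *
import pickle
np.set_printoptions(precision=4,suppress=True)
m,s=pickle.load(open("m5.pkl","rb"))
c=lambda p:(p[0]/2+140-.25,p[1]/2+110-.25)
T=lambda p,z:at("wrist",c(p),z,m)
for z in(.074,.08): print("rim",z,[T(p,z) for p in [(2,325),(243,335),(120,219)]])
print("hub",T((118,340),.09),"foot",T((134,420),.089),T((128,428),.1))
# red handle: top from top view + scene triangulation: nearest approach
a=ray("top",(745/3.45+194.64,292/3.45+149.64));b=ray("scene",(243/2.75+149.68,40/2.75+179.68))
A=np.c_[a[1],-b[1]];k=np.linalg.lstsq(A,b[0]-a[0],rcond=None)[0];print("crank tri",a[0]+k[0]*a[1],b[0]+k[1]*b[1])
print("bottle cap",at("top",(477,229),.15),"bottle w1")
inc([.526,-.314,.2],93.2)
E
```

```text
rim 0.074 [array([ 0.4541, -0.2734]), array([ 0.5778, -0.2718]), array([ 0.5177, -0.2135])]
rim 0.08 [array([ 0.4574, -0.2706]), array([ 0.5789, -0.269 ]), array([ 0.5198, -0.2118])]
hub [ 0.5193 -0.2707] foot [ 0.5248 -0.3156] [ 0.5255 -0.3134]
crank tri [ 0.5226 -0.3166  0.1434] [ 0.5235 -0.3176  0.1438]
bottle cap [ 0.5321 -0.5244] bottle w1
inc [-0.1074 -0.1173  0.0542] [-0.0018 -0.0009  0.0001]
```

Call:
{"fn": "carry_out", "kwargs": {"increments": [[-0.03,-0.035,0,0,0,0,0.6],[-0.075,-0.08,0.01,0,0,0,0.6],[-0.1,-0.11,0.03,0,0,0,0.6],[-0.1085,-0.1185,0.05,0,0,0,0.6],[-0.1085,-0.1185,0.055,0,0,0,0.6],[-0.1085,-0.1185,0.065,0,0,0,0.6],[-0.1085,-0.1185,0.09,0,0,0,0.6],[-0.1085,-0.1185,0.115,0,0,0,0.6],[-0.1085,-0.1185,0.135,0,0,0,0.6],[-0.1085,-0.1185,0.15,0,0,0,0.6],[-0.1085,-0.1185,0.15,0,0,0,0.6],[-0.1085,-0.1185,0.15,0,0,0,0.6]], "squeeze": 25}}

```text
clock: 12.2
tcp_pos: [0.5264, -0.3151, 0.1056]
eef_rot: [180.0, 0.0, 93.3]
ft_force: [1.3, -0.3, 0.8]
opening: 0.0516
finger_force: 0.0
```

Call:
{"fn": "carry_out", "kwargs": {"increments": [[0,0,0,0,0,0,0.1],[0,0,0,0,0,0,0.1],[0,0,0,0,0,0,0.1],[0,0,0,0,0,0,0.1],[0,0,0,0,0,0,0.1],[0,0,0,0,0,0,0.1],[0,0,0,0,0,0,0.1]]}}

```text
clock: 12.9
tcp_pos: [0.5263, -0.3161, 0.1068]
eef_rot: [179.9, 0.1, 93.2]
ft_force: [-2.2, 0.9, 5.4]
opening: 0.0191
finger_force: 24.6
```

```bash
python3 - <<'E'
from h import *
im=imaging.grab_frame("wrist"); s=arm.read_state(); print(s['clock'],s['tcp_pos'],s['eef_rot'],s['ft_force'],s['opening'],s['finger_force'],s['q'])
cv2.imwrite("pics/w6.png",im)
E
```

```text
12.95 [ 0.5262796  -0.31614668  0.10683741] [1.79907739e+02 8.58268299e-02 9.31985626e+01] [-2.13281666  0.2703126   5.78157073] 0.019104032537737622 24.613471822813153 [-3.83479546e+01  1.76324574e+01  9.54135396e+01 -3.31129935e-03
  6.68280305e+01 -4.15452868e+01]
```

```bash
cat > circ.py <<'E'
import numpy as np,sys
def tab(ax,p0,ths,r=.045,yaw=93.2,th0=None):
    "rows from current pos p0 to points at wheel angle ths (crank polar angle rad)"
    y=np.radians(yaw);X=np.array([np.cos(y),np.sin(y)]);Y=np.array([np.sin(y),-np.cos(y)])
    for t in ths:
        d=np.array(ax)+r*np.array([np.cos(t),np.sin(t)])-p0
        print(f"[{d@X:.3f}, {d@Y:.3f}, 0, 0, 0, 0, 0.1],",end=' ')
    print()
E
python3 - <<'E'
from circ import *
p=np.array([.5263,-.3161]);a=np.array([.5178,-.272]);t0=np.arctan2(*(p-a)[::-1]);print(t0,np.hypot(*(p-a)))
tab(a,p,t0+np.array([.1,.3,.55,.8,1.05,1.3,1.55,1.8,2.05,2.3,2.5,2.5]))
E
```

```text
-1.380387552819053 0.04491169112825743
[0.001, 0.004, 0, 0, 0, 0, 0.1], [0.004, 0.013, 0, 0, 0, 0, 0.1], [0.010, 0.022, 0, 0, 0, 0, 0.1], [0.018, 0.030, 0, 0, 0, 0, 0.1], [0.028, 0.036, 0, 0, 0, 0, 0.1], [0.038, 0.039, 0, 0, 0, 0, 0.1], [0.050, 0.039, 0, 0, 0, 0, 0.1], [0.061, 0.036, 0, 0, 0, 0, 0.1], [0.070, 0.031, 0, 0, 0, 0, 0.1], [0.079, 0.023, 0, 0, 0, 0, 0.1], [0.084, 0.016, 0, 0, 0, 0, 0.1], [0.084, 0.016, 0, 0, 0, 0, 0.1],
```

Call:
{"fn": "carry_out", "kwargs": {"increments": [[0.001,0.004,0,0,0,0,0.1],[0.004,0.013,0,0,0,0,0.1],[0.01,0.022,0,0,0,0,0.1],[0.018,0.03,0,0,0,0,0.1],[0.028,0.036,0,0,0,0,0.1],[0.038,0.039,0,0,0,0,0.1]]}}

```text
clock: 13.55
tcp_pos: [0.5615, -0.276, 0.1067]
eef_rot: [-179.9, 0.1, 93.2]
ft_force: [-11.5, -1.4, 11.5]
opening: 0.0191
finger_force: 25.5
```

Call:
{"fn": "carry_out", "kwargs": {"increments": [[0,0,0,0,0,0,0.1],[0,0,0,0,0,0,0.1]]}}

```text
clock: 13.75
tcp_pos: [0.5615, -0.2751, 0.1067]
eef_rot: [-179.9, -0.0, 93.2]
ft_force: [-8.9, 3.4, 11.1]
opening: 0.0184
finger_force: 25.2
```

```bash
python3 - <<'E'
from circ import *
a=np.array([.5168,-.272]);p=np.array([.563,-.2755])
tab(a,p,-.07+np.array([.1,.3,.55,.8,1.05,1.3,1.55,1.8,2.05,2.3,2.55,2.8]))
E
```

```text
[0.005, -0.001, 0, 0, 0, 0, 0.1], [0.014, -0.002, 0, 0, 0, 0, 0.1], [0.025, -0.005, 0, 0, 0, 0, 0.1], [0.034, -0.011, 0, 0, 0, 0, 0.1], [0.042, -0.019, 0, 0, 0, 0, 0.1], [0.048, -0.029, 0, 0, 0, 0, 0.1], [0.051, -0.039, 0, 0, 0, 0, 0.1], [0.051, -0.051, 0, 0, 0, 0, 0.1], [0.048, -0.062, 0, 0, 0, 0, 0.1], [0.043, -0.071, 0, 0, 0, 0, 0.1], [0.036, -0.080, 0, 0, 0, 0, 0.1], [0.026, -0.086, 0, 0, 0, 0, 0.1],
```

Call:
{"fn": "carry_out", "kwargs": {"increments": [[0.005,-0.001,0,0,0,0,0.1],[0.014,-0.002,0,0,0,0,0.1],[0.025,-0.005,0,0,0,0,0.1],[0.034,-0.011,0,0,0,0,0.1],[0.042,-0.019,0,0,0,0,0.1],[0.048,-0.029,0,0,0,0,0.1],[0.051,-0.039,0,0,0,0,0.1],[0.051,-0.039,0,0,0,0,0.1]]}}

```text
clock: 14.55
tcp_pos: [0.5205, -0.2273, 0.1068]
eef_rot: [179.9, 0.1, 93.2]
ft_force: [-3.3, -3.0, 7.5]
opening: 0.0189
finger_force: 25.0
```

Call:
{"fn": "carry_out", "kwargs": {"increments": [[0,-0.012,0,0,0,0,0.1],[-0.003,-0.023,0,0,0,0,0.1],[-0.008,-0.032,0,0,0,0,0.1],[-0.015,-0.041,0,0,0,0,0.1],[-0.025,-0.047,0,0,0,0,0.1],[-0.025,-0.047,0,0,0,0,0.1]]}}

```text
clock: 15.15
tcp_pos: [0.4748, -0.255, 0.1067]
eef_rot: [179.9, 0.1, 93.2]
ft_force: [-3.7, -1.3, 10.7]
opening: 0.0187
finger_force: 26.0
```

```bash
python3 - <<'E'
from circ import *
a=np.array([.5165,-.2722]);p=np.array([.4752,-.2545])
tab(a,p,2.751+np.array([.12,.35,.6,.85,1.1,1.35,1.6,1.85,2.1,2.35,2.6,2.85]))
c=lambda t:a+.045*np.array([np.cos(t),np.sin(t)])
tab(a,c(5.601),5.601+np.array([.25,.5,.75,1,1.25,1.5,1.75,2,2.25,2.5,2.75,3.0]))
tab(a,c(8.601),8.601+np.array([.2,.4,.6,.75,.85,.95,1,1.04,1.06,1.1,1.13,1.16]))
E
```

```text
[-0.006, -0.002, 0, 0, 0, 0, 0.1], [-0.016, -0.005, 0, 0, 0, 0, 0.1], [-0.027, -0.004, 0, 0, 0, 0, 0.1], [-0.038, -0.001, 0, 0, 0, 0, 0.1], [-0.047, 0.005, 0, 0, 0, 0, 0.1], [-0.055, 0.012, 0, 0, 0, 0, 0.1], [-0.061, 0.022, 0, 0, 0, 0, 0.1], [-0.064, 0.033, 0, 0, 0, 0, 0.1], [-0.065, 0.044, 0, 0, 0, 0, 0.1], [-0.063, 0.055, 0, 0, 0, 0, 0.1], [-0.058, 0.065, 0, 0, 0, 0, 0.1], [-0.050, 0.074, 0, 0, 0, 0, 0.1], 
[0.009, 0.006, 0, 0, 0, 0, 0.1], [0.020, 0.010, 0, 0, 0, 0, 0.1], [0.031, 0.012, 0, 0, 0, 0, 0.1], [0.042, 0.010, 0, 0, 0, 0, 0.1], [0.052, 0.006, 0, 0, 0, 0, 0.1], [0.061, -0.001, 0, 0, 0, 0, 0.1], [0.068, -0.009, 0, 0, 0, 0, 0.1], [0.073, -0.020, 0, 0, 0, 0, 0.1], [0.075, -0.031, 0, 0, 0, 0, 0.1], [0.074, -0.042, 0, 0, 0, 0, 0.1], [0.071, -0.053, 0, 0, 0, 0, 0.1], [0.065, -0.062, 0, 0, 0, 0, 0.1], 
[-0.006, -0.006, 0, 0, 0, 0, 0.1], [-0.014, -0.011, 0, 0, 0, 0, 0.1], [-0.022, -0.015, 0, 0, 0, 0, 0.1], [-0.029, -0.016, 0, 0, 0, 0, 0.1], [-0.033, -0.016, 0, 0, 0, 0, 0.1], [-0.038, -0.016, 0, 0, 0, 0, 0.1], [-0.040, -0.016, 0, 0, 0, 0, 0.1], [-0.042, -0.016, 0, 0, 0, 0, 0.1], [-0.043, -0.016, 0, 0, 0, 0, 0.1], [-0.045, -0.015, 0, 0, 0, 0, 0.1], [-0.046, -0.015, 0, 0, 0, 0, 0.1], [-0.047, -0.015, 0, 0, 0, 0, 0.1],
```

Call:
{"fn": "carry_out", "kwargs": {"increments": [[-0.006,-0.002,0,0,0,0,0.1],[-0.016,-0.005,0,0,0,0,0.1],[-0.027,-0.004,0,0,0,0,0.1],[-0.038,-0.001,0,0,0,0,0.1],[-0.047,0.005,0,0,0,0,0.1],[-0.055,0.012,0,0,0,0,0.1],[-0.061,0.022,0,0,0,0,0.1],[-0.064,0.033,0,0,0,0,0.1],[-0.065,0.044,0,0,0,0,0.1],[-0.063,0.055,0,0,0,0,0.1],[-0.058,0.065,0,0,0,0,0.1],[-0.05,0.074,0,0,0,0,0.1]]}}

```text
clock: 16.35
tcp_pos: [0.5519, -0.3001, 0.1068]
eef_rot: [180.0, 0.0, 93.2]
ft_force: [-5.0, 0.1, 12.8]
opening: 0.0189
finger_force: 26.2
```

Call:
{"fn": "carry_out", "kwargs": {"increments": [[0.009,0.006,0,0,0,0,0.1],[0.02,0.01,0,0,0,0,0.1],[0.031,0.012,0,0,0,0,0.1],[0.042,0.01,0,0,0,0,0.1],[0.052,0.006,0,0,0,0,0.1],[0.061,-0.001,0,0,0,0,0.1],[0.068,-0.009,0,0,0,0,0.1],[0.073,-0.02,0,0,0,0,0.1],[0.075,-0.031,0,0,0,0,0.1],[0.074,-0.042,0,0,0,0,0.1],[0.071,-0.053,0,0,0,0,0.1],[0.065,-0.062,0,0,0,0,0.1]]}}

```text
clock: 17.55
tcp_pos: [0.487, -0.238, 0.1068]
eef_rot: [179.8, 0.0, 93.2]
ft_force: [3.0, 1.2, 8.4]
opening: 0.0187
finger_force: 25.7
```

Call:
{"fn": "carry_out", "kwargs": {"increments": [[-0.006,-0.006,0,0,0,0,0.1],[-0.014,-0.011,0,0,0,0,0.1],[-0.022,-0.015,0,0,0,0,0.1],[-0.029,-0.016,0,0,0,0,0.1],[-0.033,-0.016,0,0,0,0,0.1],[-0.038,-0.016,0,0,0,0,0.1],[-0.04,-0.016,0,0,0,0,0.1],[-0.042,-0.016,0,0,0,0,0.1],[-0.042,-0.016,0,0,0,0,0.1]]}}

```text
clock: 18.45
tcp_pos: [0.4719, -0.2805, 0.1046]
eef_rot: [-179.9, -0.1, 93.2]
ft_force: [-1.1, 0.4, 0.5]
opening: 0.0085
finger_force: 0.0
```

The handle slipped out of the pads near the end: the fingers have closed to 8.5 mm. I'll lift clear and look.

Call:
{"fn": "carry_out", "kwargs": {"increments": [[0,0,-0.02,0,0,0,0.1],[0,0,-0.05,0,0,0,0.1],[0,0,-0.09,0,0,0,0.1],[0,0,-0.13,0,0,0,0.1],[-0.03,0,-0.16,0,0,0,0.6],[-0.06,0,-0.17,0,0,0,0.6],[-0.06,0,-0.17,0,0,0,0.6],[-0.06,0,-0.17,0,0,0,0.6],[-0.06,0,-0.17,0,0,0,0.6]]}}

```text
clock: 19.35
tcp_pos: [0.4752, -0.34, 0.2735]
eef_rot: [-179.9, -0.2, 93.2]
ft_force: [-0.1, -0.4, -0.4]
opening: 0.051
finger_force: 0.0
```

```bash
python3 - <<'E'
from h import *
import pickle
imaging.grab_frame("top")
s=arm.read_state();m=imaging.camera_model("wrist");w=imaging.grab_frame("wrist")
t=imaging.grab_frame("top");c=imaging.grab_frame("scene")
pickle.dump((m,s),open("m7.pkl","wb"))
for n,i in zip("wts",(w,t,c)): cv2.imwrite(f"pics/z{n}.png",i)
print(s['clock'],s['tcp_pos'],s['ft_force'])
out=np.zeros((600,800,3),np.uint8)
r=lambda i,x,y,w_,h_,f:cv2.resize(i[y:y+h_,x:x+w_],None,fx=f,fy=f,interpolation=cv2.INTER_CUBIC)
out[:360,:480]=cv2.resize(w,None,fx=.75,fy=.75,interpolation=cv2.INTER_AREA)
out[:360,480:]=r(c,190,180,160,180,2)
out[360:,:420]=r(t,290,155,140,80,3)
out[360:,420:800]=r(w,240,0,190,120,2)
cv2.imwrite("pics/comp1.png",out)
E
```

```text
19.4 [ 0.47533111 -0.33989787  0.27356062] [-0.67718884  0.43912907  0.28186545]
```

View pics/comp1.png

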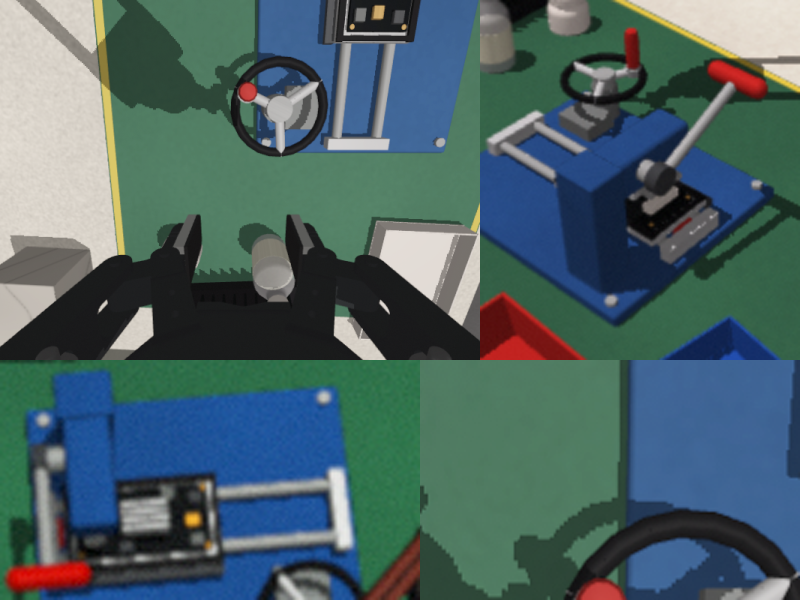

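The composite shows the carriage nearly in under the press with the board still seated. The crank top is at (247,92), which is wrist pixel (329,123), and the handle top in the scene panel is at (631,30). I'll compute the crank angle from these.

```bash
python3 - <<'E'
from h import *
import pickle
m,s=pickle.load(open("m7.pkl","rb")); a=np.array([.5165,-.2722])
im=cv2.imread("pics/zw.png").astype(int); b,g,r=im[...,0],im[...,1],im[...,2]
mk=((r>120)&(g<90)&(b<90)).astype(np.uint8); n,l,st,c=cv2.connectedComponentsWithStats(mk)
for i in range(1,n):
    if st[i,4]>30: print(st[i],c[i])
for uv in [(329,122.5)]:
    p=at("wrist",uv,.149,m); d=p-a; print(p,np.hypot(*d),np.arctan2(d[1],d[0])%(2*np.pi)+2*np.pi+1.351)
p=at("scene",(265.5,195),.149);d=p-a;print(p,np.hypot(*d),np.arctan2(d[1],d[0])%(2*np.pi)+2*np.pi+1.351)
# carriage rear rim from top crop
for uv in [(214,475),(220,573)]:
    print("rear rim",at("top",(290+uv[0]/3-.33,155+(uv[1]-360)/3-.33),.05))
E
```

```text
[320 111  23  24 439] [330.7357631  122.34851936]
[ 0.47496887 -0.2571417 ] 0.044176777197640155 10.42794141814997
[ 0.47937744 -0.25150156] 0.0425030564570398 10.267141059668898
rear rim [ 0.68299628 -0.17806032]
rear rim [ 0.57205726 -0.17974553]
```

Call:
{"fn": "carry_out", "kwargs": {"increments": [[0.083,0.004,0,0,0,1.57,0.6],[0.083,0.004,0,0,0,1.57,0.6],[0.083,0.004,0,0,0,1.57,0.6],[0.083,0.004,0,0,0,1.57,0.6],[0.083,0.004,0,0,0,1.57,0.6],[0.083,0.004,0,0,0,1.57,0.6],[0.083,0.004,0,0,0,1.57,0.6],[0.083,0.004,0,0,0,1.57,0.6],[0.083,0.004,0,0,0,1.57,0.6],[0.083,0.004,0,0,0,1.57,0.6],[0.083,0.004,0,0,0,1.57,0.6],[0.083,0.004,0,0,0,1.57,0.6]]}}

```text
clock: 20.75
tcp_pos: [0.4753, -0.2577, 0.2751]
eef_rot: [-180.0, 0.0, 3.3]
ft_force: [0.0, 0.6, -0.2]
opening: 0.0513
finger_force: 0.0
```

```bash
python3 - <<'E'
from h import *
s=arm.read_state();m=imaging.camera_model("wrist");im=imaging.grab_frame("wrist").astype(int)
print(s['tcp_pos'],s['eef_rot'],abs(s['qvel']).max()); cv2.imwrite("pics/w8.png",im)
b,g,r=im[...,0],im[...,1],im[...,2]
mk=((r>110)&(g<80)&(b<80)).astype(np.uint8); n,l,st,c=cv2.connectedComponentsWithStats(mk)
for i in range(1,n):
    if st[i,4]>30: print(st[i],c[i],at("wrist",c[i],.14,m))
print(proj("wrist",np.array([.4747,-.2565,.149]),m))
inc([.4747,-.2565,.1],3.2)
E
```

```text
[ 0.47531375 -0.25772313  0.2750864 ] [-1.79983574e+02  1.59874408e-02  3.26080345e+00] 4.502020685001854
[315 203  22  33 559] [325.24329159 219.61001789] [ 0.48011977 -0.25682681]
[159 430  45  35 954] [182.48532495 444.62368973] [ 0.22658823 -0.12065477]
[324.47348372 228.78741785]
inc [-0.0005 -0.0013  0.1751] [-0.0003  0.0002  0.0032][ WARN:0@0.461] global loadsave.cpp:1063 imwrite_ Unsupported depth image for selected encoder is fallbacked to CV_8U.
```

Call:
{"fn": "carry_out", "kwargs": {"increments": [[0,-0.001,0.03,0,0,0,0.6],[0,-0.001,0.07,0,0,0,0.6],[0,-0.001,0.11,0,0,0,0.6],[0,-0.001,0.14,0,0,0,0.6],[0,-0.001,0.16,0,0,0,0.6],[0,-0.001,0.173,0,0,0,0.6],[0,-0.001,0.173,0,0,0,0.6],[0,-0.001,0.173,0,0,0,0.1],[0,-0.001,0.173,0,0,0,0.1],[0,-0.001,0.173,0,0,0,0.1],[0,-0.001,0.173,0,0,0,0.1],[0,-0.001,0.173,0,0,0,0.1]], "squeeze": 40}}

```text
clock: 22.0
tcp_pos: [0.4764, -0.258, 0.104]
eef_rot: [179.9, -0.1, 3.3]
ft_force: [-0.7, -0.4, 6.2]
opening: 0.0182
finger_force: 39.3
```

Call:
{"fn": "carry_out", "kwargs": {"increments": [[0,0,0,0,0,0,0.1],[0,0,0,0,0,0,0.1],[0,0,0,0,0,0,0.1]]}}

```text
clock: 22.3
tcp_pos: [0.4764, -0.2581, 0.1041]
eef_rot: [179.9, -0.1, 3.3]
ft_force: [0.4, -0.0, 6.7]
opening: 0.0186
finger_force: 39.3
```

Call:
{"fn": "carry_out", "kwargs": {"increments": [[-0.001,0.003,0,0,0,0,0.1],[-0.002,0.008,0,0,0,0,0.1],[-0.003,0.012,0,0,0,0,0.1],[-0.003,0.016,0,0,0,0,0.1],[-0.003,0.019,0,0,0,0,0.1],[-0.003,0.021,0,0,0,0,0.1],[-0.003,0.021,0,0,0,0,0.1]]}}

```text
clock: 23.0
tcp_pos: [0.4749, -0.2627, 0.1036]
eef_rot: [-178.4, -0.0, 3.4]
ft_force: [-0.2, 61.5, 36.4]
opening: 0.0181
finger_force: 45.5
```

Call:
{"fn": "carry_out", "kwargs": {"increments": [[0,0.001,0,0,0,0,0.1],[0,0.002,0,0,0,0,0.1],[0,0.003,0,0,0,0,0.1],[0,0.003,0,0,0,0,0.1]]}}

```text
clock: 23.4
tcp_pos: [0.4748, -0.263, 0.1036]
eef_rot: [-178.1, 0.1, 3.4]
ft_force: [-2.0, 71.0, 42.9]
opening: 0.0187
finger_force: 47.1
```

Call:
{"fn": "carry_out", "kwargs": {"increments": [[0.003,-0.012,0,0,0,0,0.1],[0.003,-0.018,0,0,0,0,0.1],[0.003,-0.018,0,0,0,0,0.1]]}}

```text
clock: 23.7
tcp_pos: [0.4759, -0.2597, 0.1039]
eef_rot: [-179.8, 0.0, 3.4]
ft_force: [-4.6, 14.6, 15.1]
opening: 0.0181
finger_force: 41.1
```

```bash
python3 - <<'E'
from h import *
import pickle
np.set_printoptions(precision=4,suppress=True)
s8=arm.read_state();print(s8['tcp_pos'],s8['ft_force'])
m9=imaging.camera_model("wrist");im9=imaging.grab_frame("wrist");cv2.imwrite("pics/w9.png",im9)
def pads(im,m):
    hsv=cv2.cvtColor(im,cv2.COLOR_BGR2HSV);mk=cv2.inRange(hsv,(10,90,90),(25,255,255))
    n,l,st,c=cv2.connectedComponentsWithStats(mk)
    for i in range(1,n):
        if 8<st[i,4]<900: print("  ",st[i],c[i].round(1),at("wrist",c[i],.052,m))
for f,mm in(("w5",pickle.load(open("m5.pkl","rb"))[0]),("zw",pickle.load(open("m7.pkl","rb"))[0]),("w9",m9)):
    print(f); pads(cv2.imread(f"pics/{f}.png"),mm)
E
```

```text
[ 0.4759 -0.2597  0.1039] [-4.5627 14.6071 15.0994]
w5
   [355 135   7   8  44] [358.3 138.7] [ 0.6679 -0.1297]
   [288 136   7   6  32] [291.  138.3] [ 0.6025 -0.1331]
   [315 253  12  14 167] [320.5 259.5] [ 0.638  -0.2574]
   [292 268   6   7  30] [294.6 271.2] [ 0.6103 -0.2726]
   [352 269   6   6  31] [354.6 271.3] [ 0.6758 -0.2689]
   [478 444  12  33  99] [483.6 459.6] [ 0.871  -0.5311]
zw
   [495   7  18  20 307] [503.9  16.4] [ 0.6333 -0.1511]
   [466  32   7   8  44] [469.2  35.3] [ 0.6036 -0.1687]
   [535  32   7   8  46] [538.1  35.6] [ 0.6691 -0.1649]
   [628 272  12  38 209] [634.8 293.7] [ 0.8488 -0.4252]
w9
   [154   4  13  16 158] [160.1  11.7] [ 0.6038 -0.1687]
   [ 32 437  14   8  23] [ 38.6 440.1] [ 0.3204 -0.0546]
   [189 445  17   9  57] [198.1 448.8] [ 0.3209 -0.1734]
   [458 458  16  10  28] [466.5 463.1] [ 0.3199 -0.3747]
```

```bash
python3 - <<'E'
from h import *
import pickle
np.set_printoptions(precision=4,suppress=True)
y=np.radians(3.2);Y=np.array([-np.sin(y),np.cos(y)]);nest=np.array([.6387,-.2014])
m=pickle.load(open("m_nest.pkl","rb"));im=cv2.imread("pics/w2.png").astype(int)
def edge(im,u,v0,v1):  # blue->green transition going down
    col=im[v0:v1,u]; d=col[:,0]-col[:,1]; i=np.where((d[:-1]>15)&(d[1:]<=15))[0]; return v0+i+.5
for u in(250,260,270,365,370,375):
    e=edge(im,u,240,300)
    for v in e: print(u,v,"local y nest if edge=-.19:",(nest-at("wrist",(u,v),.018,m))@Y-.19)
m=pickle.load(open("m7.pkl","rb"))[0];im=cv2.imread("pics/zw.png").astype(int)
for u in(370,400,420,530,550,570):
    for v in edge(im,u,170,230): print("zw",u,v,(nest-at("wrist",(u,v),.018,m))@Y-.19)
# scene: red stop
s=imaging.grab_frame("scene");cv2.imwrite("pics/s9.png",s);s=s.astype(int)
mk=((s[...,2]>70)&(s[...,1]<50)&(s[...,0]<50)).astype(np.uint8);n,l,st,c=cv2.connectedComponentsWithStats(mk[250:340,220:330])
print(st,c)
for nm in("scene0","zs","s9"):
    a=cv2.imread(f"pics/{nm}.png")
    print(nm);print("\n".join(" ".join("%02x%02x%02x"%tuple(a[v,u][::-1]) for u in range(272,302,2)) for v in range(284,304,2)))
E
```

```text
250 279.5 local y nest if edge=-.19: -0.05798990662039108
260 267.5 local y nest if edge=-.19: -0.07676106330091262
270 280.5 local y nest if edge=-.19: -0.056407158466509316
365 279.5 local y nest if edge=-.19: -0.057932343202798914
370 279.5 local y nest if edge=-.19: -0.05792647890828914
375 279.5 local y nest if edge=-.19: -0.05792033376636194
zw 400 187.5 -0.07443578464282323
zw 400 203.5 -0.055445198131254286
zw 420 203.5 -0.055499087800278485
zw 530 203.5 -0.055842122408439915
zw 550 203.5 -0.05591321899224874
zw 570 203.5 -0.05598709486515199
[[   0    0  110   90 9884]
 [  67   39    9    7   16]] [[54.4738 44.5039]
 [70.6875 42.0625]]
scene0
274a84 264983 264a85 274a86 274b86 23457c 1d2d4b 4b4b50 4f4d4d 514e4f 4e4d4d 4a4849 333740 18253d 12243e
254882 244882 264a85 264985 274a86 274b87 274a86 25457d 222c3f 48494b 4f4e4f 4f4f4f 4e4c4c 474747 44464e
264984 274a85 284a86 264c87 274b87 264a86 254985 23447a 12223e 15243e 2c3441 503d3c 525051 5b595a 5e5c5d
274982 264983 264883 264984 264984 254883 14294d 12223c 14243f 19223c 381825 5a1f1d 5d5859 5f5d5f 5e5b5d
495161 29477b 264983
[... 2015 characters left out ...]
 0a0a0b 0b0a0a 0a080a 363435 5a5758 5c3535 602121 625c5e 626061 626061
060708 2e2213 52391c 070707 060509 0b0a0c 131315 474647 5a5052 5e1d1c 5d3939 625d5e 616062 646163 6d6a6d
0c0b0a 060707 0c0d0d 141315 09090a 161617 5b5959 5a5153 5f1b1a 5f3c3b 625f61 615f60 636162 858385 636162
09080b 0a080a 0b0b0c 0b0b0a 2e2e2f 5b5a5c 535257 3e262f 605658 625f61 625f60 6f6b6d 8f8c8e 5e5b5d 5e5d5e
353435 121212 0c0b0c 393738 5e5c5c 4f4f51 2a3345 5c595c 615f60 605d5f 625f61 5e5c5e 5d5a5c 5d5c5d 5c5a5d
58585d 595658 3d3b3d 5d5b5d 4f4d4e 5a5858 615e60 605d5f 605e60 615e60 5d5c5c 5b595b 5d5b5d 57575b 202c44
16253e 383e4c 535256 333a47 5c5b5c 605e5e 605e5f 777476 605f60 5d5b5c 5b595b 5d5c5d 545458 1b2941 244379
```

Both attempts stopped hard at the same wheel angle, and the board's pads show 104 mm of travel. Nest local y is now about 0.048–0.05, which puts the connector under the ram, so the carriage is against its stop. I'm still pressing that way with about 15 N, so I'll release now.

Call:
{"fn": "carry_out", "kwargs": {"increments": [[0,0,0,0,0,0,0.6],[0,0,0,0,0,0,0.6],[0,0,0,0,0,0,0.6],[0,0,-0.02,0,0,0,0.6],[0,0,-0.06,0,0,0,0.6],[0,0,-0.11,0,0,0,0.6],[0,0,-0.16,0,0,0,0.6],[0,0,-0.2,0,0,0,0.6],[0,0,-0.22,0,0,0,0.6],[0,0,-0.22,0,0,0,0.6]]}}

```text
clock: 24.8
tcp_pos: [0.477, -0.2647, 0.3267]
eef_rot: [179.7, -0.3, 3.2]
ft_force: [0.3, -0.1, 0.5]
opening: 0.0518
finger_force: 0.0
```

```bash
python3 - <<'E'
from h import *
s=arm.read_state();m=imaging.camera_model("wrist");im=imaging.grab_frame("wrist");cv2.imwrite("pics/w10.png",im)
print(s['clock'],s['tcp_pos'],s['eef_rot'],s['ft_force'])
hsv=cv2.cvtColor(im,cv2.COLOR_BGR2HSV);mk=cv2.inRange(hsv,(10,90,90),(25,255,255));n,l,st,c=cv2.connectedComponentsWithStats(mk)
for i in range(1,n):
    if 20<st[i,4]<900: print("pad",st[i],c[i],at("wrist",c[i],.052,m))
mk=cv2.inRange(hsv,(0,170,90),(6,255,255))|cv2.inRange(hsv,(174,170,90),(180,255,255));n,l,st,c=cv2.connectedComponentsWithStats(mk)
for i in range(1,n):
    if st[i,4]>100: print("red",st[i],c[i],at("wrist",c[i],.216,m),at("wrist",c[i],.145,m))
t=cv2.imread("pics/zt.png");hsv=cv2.cvtColor(t,cv2.COLOR_BGR2HSV);mk=cv2.inRange(hsv,(0,170,90),(6,255,255))|cv2.inRange(hsv,(174,170,90),(180,255,255));n,l,st,c=cv2.connectedComponentsWithStats(mk)
for i in range(1,n):
    if 60<st[i,4]<600: print("top red",st[i],c[i],at("top",c[i],.22))
inc([.541,.029,.3],93.2)
E
```

```text
24.8 [ 0.47701007 -0.26468645  0.32669537] [179.70846565  -0.3274328    3.22617793] [ 0.25255988 -0.14373959  0.47097163]
pad [238  10   7   7  39] [241.15384615  12.76923077] [ 0.66955004 -0.16470676]
pad [222  44  15  14 189] [228.85714286  50.14285714] [ 0.63272827 -0.15084601]
pad [119  77   5   6  23] [120.91304348  79.7826087 ] [ 0.59612149 -0.02905005]
pad [243  76   5   7  31] [245.03225806  79.19354839] [ 0.60429891 -0.16832424]
pad [268 323 115  11 685] [324.35766423 328.30072993] [ 0.29160142 -0.27529077]
pad [437 331 139  12 789] [505.92395437 336.72243346] [ 0.2915855  -0.53199768]
red [  0 113  19  33 476] [  7.53571429 130.05252101] [ 0.54179063 -0.03465279] [0.53868616 0.02813993]
red [309 197  19  26 362] [317.7679558  209.85082873] [ 0.49609901 -0.25785267] [ 0.48017442 -0.25768518]
top red [458 192  33  31 240] [474.13333333 205.78333333] [ 0.58955719 -0.49792706]
top red [292 222  29  10 206] [305.94174757 226.67475728] [0.54033072 0.0019587 ]
top red [405 253  33  34 218] [419.99541284 272.38990826] [ 0.39739911 -0.3221951 ]
top red [229 359  24  22 190] [241.53684211 369.15789474] [0.14013212 0.19126456]
top red [245 374  25  25 204] [257.16666667 384.71568627] [0.0967287  0.14793053]
top red [211 381  20  23 153] [219.96078431 392.46405229] [0.07661753 0.25271652]
top red [227 397  19  20 133] [236.4887218  407.28571429] [0.03556781 0.20665706]
top red [243 410  68  65 551] [275.63157895 443.04355717] [-0.06334851  0.09963693]
inc [ 0.0812 -0.289   0.0233] [ 3.7000e-03 -1.0000e-04 -1.5704e+00]
```

Call:
{"fn": "carry_out", "kwargs": {"increments": [[0.081,-0.288,0.025,0,0,-1.57,0.7],[0.081,-0.288,0.025,0,0,-1.57,0.7],[0.081,-0.288,0.025,0,0,-1.57,0.7],[0.081,-0.288,0.025,0,0,-1.57,0.7],[0.081,-0.288,0.025,0,0,-1.57,0.7],[0.081,-0.288,0.025,0,0,-1.57,0.7],[0.081,-0.288,0.025,0,0,-1.57,0.7],[0.081,-0.288,0.025,0,0,-1.57,0.7],[0.081,-0.288,0.025,0,0,-1.57,0.7],[0.081,-0.288,0.025,0,0,-1.57,0.7],[0.081,-0.288,0.025,0,0,-1.57,0.7],[0.081,-0.288,0.025,0,0,-1.57,0.7]]}}

```text
clock: 26.05
tcp_pos: [0.5392, 0.0289, 0.2946]
eef_rot: [-179.8, -0.0, 93.2]
ft_force: [-0.7, 0.8, -0.9]
opening: 0.0597
finger_force: 0.0
```

```bash
python3 - <<'E'
from h import *
for i in range(3): imaging.grab_frame("wrist")
s=arm.read_state();m=imaging.camera_model("wrist");im=imaging.grab_frame("wrist");cv2.imwrite("pics/w11.png",im)
print(s['clock'],s['tcp_pos'],s['eef_rot'])
hsv=cv2.cvtColor(im,cv2.COLOR_BGR2HSV)
mk=cv2.inRange(hsv,(0,150,60),(6,255,255))|cv2.inRange(hsv,(174,150,60),(180,255,255));n,l,st,c=cv2.connectedComponentsWithStats(mk)
for i in range(1,n):
    if st[i,4]>100:
        x,y,w,h=st[i,:4]; print("red",st[i],[at("wrist",q,.216,m).round(4) for q in ((x,y+h/2),(x+w,y+h/2),(x+w/2,y),(x+w/2,y+h))])
inc([.5403,.028,.198],93.2)
E
```

```text
26.2 [0.53966035 0.02881197 0.2958807 ] [-1.79875322e+02 -1.34003550e-02  9.30894998e+01]
red [  551   149    89   140 10021] [array([0.6915, 0.0574]), array([0.7519, 0.0607]), array([0.7084, 0.1041]), array([0.7367, 0.008 ])]
red [ 306  225   35  111 3401] [array([0.529 , 0.0033]), array([0.5538, 0.0047]), array([0.5392, 0.0447]), array([ 0.5439, -0.0413])]
inc [-0.0009  0.0006  0.0983] [-0.0015 -0.0002 -0.0016]
```

Call:
{"fn": "carry_out", "kwargs": {"increments": [[0,0.001,0.03,0,0,0,0.7],[0,0.001,0.06,0,0,0,0.7],[0,0.001,0.085,0,0,0,0.7],[0,0.001,0.1,0,0,0,0.7],[0,0.001,0.1,0,0,0,0.7],[0,0.001,0.1,0,0,0,0.2],[0,0.001,0.1,0,0,0,0.2],[0,0.001,0.1,0,0,0,0.2],[0,0.001,0.1,0,0,0,0.2],[0,0.001,0.1,0,0,0,0.2],[0,0.001,0.1,0,0,0,0.2],[0,0.001,0.1,0,0,0,0.2]], "squeeze": 50}}

```text
clock: 27.45
tcp_pos: [0.538, 0.0287, 0.1983]
eef_rot: [-179.6, 0.0, 93.2]
ft_force: [-16.4, -0.5, 9.3]
opening: 0.0225
finger_force: 48.6
```

Call:
{"fn": "carry_out", "kwargs": {"increments": [[0,-0.004,0.007,0,0,0,0.2],[0,-0.008,0.014,0,0,0,0.2],[0,-0.011,0.028,0,0,0,0.2],[0,-0.014,0.043,0,0,0,0.2],[0,-0.015,0.058,0,0,0,0.2],[0,-0.015,0.073,0,0,0,0.2],[0,-0.013,0.088,0,0,0,0.2],[0,-0.013,0.088,0,0,0,0.2]]}}

```text
clock: 28.25
tcp_pos: [0.5258, 0.028, 0.1082]
eef_rot: [-179.7, 0.0, 93.2]
ft_force: [-11.5, -1.4, 4.3]
opening: 0.022
finger_force: 56.0
```

Call:
{"fn": "carry_out", "kwargs": {"increments": [[0,0.001,0.006,0,0,0,0.2],[0,0.003,0.014,0,0,0,0.2],[0,0.005,0.021,0,0,0,0.2],[0,0.008,0.028,0,0,0,0.2],[0,0.008,0.028,0,0,0,0.2],[0,0.008,0.028,0,0,0,0.2]]}}

```text
clock: 28.85
tcp_pos: [0.5317, 0.0283, 0.08]
eef_rot: [-179.4, 0.0, 93.2]
ft_force: [-13.7, -2.3, 0.4]
opening: 0.0222
finger_force: 58.6
```

Call:
{"fn": "carry_out", "kwargs": {"increments": [[0,-0.003,0.002,0,0,0,0.2],[0,-0.003,0.004,0,0,0,0.2],[0,-0.003,0.004,0,0,0,0.2],[0,-0.003,0.004,0,0,0,0.2]]}}

```text
clock: 29.25
tcp_pos: [0.5324, 0.0283, 0.0784]
eef_rot: [-179.9, 0.0, 93.2]
ft_force: [-7.8, -0.8, 4.2]
opening: 0.0221
finger_force: 59.0
```

```bash
python3 - <<'E'
from h import *
s=arm.read_state();m=imaging.camera_model("wrist");im=imaging.grab_frame("wrist");cv2.imwrite("pics/w12.png",im);sc=imaging.grab_frame("scene");cv2.imwrite("pics/s12.png",sc)
print(s['clock'],s['tcp_pos'],s['ft_force'])
def red(im):
    hsv=cv2.cvtColor(im,cv2.COLOR_BGR2HSV);mk=cv2.inRange(hsv,(0,150,60),(6,255,255))|cv2.inRange(hsv,(174,150,60),(180,255,255));n,l,st,c=cv2.connectedComponentsWithStats(mk)
    for i in range(1,n):
        if 60<st[i,4]<8000 : print("red",st[i],c[i].round(1))
red(im);print("scene");red(sc)
y=np.radians(3.2);Y=np.array([-np.sin(y),np.cos(y)])
for X in((.531,.099),(.528,.125)):
  for d in(-.042,0,.042):
    b=np.array([X[0],.002])+d*Y;print(X,d,proj("wrist",np.array([*b,X[1]]),m).round(1),proj("scene",np.array([*b,X[1]])).round(1))
E
```

```text
29.25 [0.532385   0.02833661 0.07839819] [-7.82412331 -0.83318458  4.204888  ]
red [ 295  295   59  114 5919] [323.5 351.2]
red [447 328  54   8 359] [474.  330.9]
scene
red [ 376    0   91   66 2352] [417.9  27.2]
red [ 300   69  108   90 1437] [333.3 125.9]
red [360  69  36  35 295] [379.6  80.1]
red [414  92  50  54 856] [435.9 116.7]
red [314 174  14  33 190] [319.9 191.7]
red [388 192  72  38 705] [421.9 213.4]
red [262 194   7  20 122] [265.2 203.1]
red [ 169  326   82   83 3856] [210.1 366. ]
(0.531, 0.099) -0.042 [315.6 455.9] [307.5 249.6]
(0.531, 0.099) 0 [314.9 381.8] [320.4 256.2]
(0.531, 0.099) 0.042 [314.2 293.3] [333.8 263. ]
(0.528, 0.125) -0.042 [306.3 515.2] [308.3 240.8]
(0.528, 0.125) 0 [304.5 432.5] [321.4 247.3]
(0.528, 0.125) 0.042 [302.3 330. ] [334.9 254. ]
```

Call:
{"fn": "carry_out", "kwargs": {"increments": [[0,0,0.003,0,0,0,0.2],[0,0.001,0.006,0,0,0,0.2],[0,0.001,0.006,0,0,0,0.2],[0,0.001,0.006,0,0,0,0.2]]}}

```text
clock: 29.75
tcp_pos: [0.5339, 0.0284, 0.0735]
eef_rot: [-179.9, 0.0, 93.2]
ft_force: [-9.5, -0.9, 11.9]
opening: 0.0225
finger_force: 60.2
```

```bash
python3 - <<'E'
from h import *
s=arm.read_state();m=imaging.camera_model("wrist");im=imaging.grab_frame("wrist");cv2.imwrite("pics/w13.png",im)
print(s['clock'],s['tcp_pos'],s['ft_force'])
hsv=cv2.cvtColor(im,cv2.COLOR_BGR2HSV);mk=cv2.inRange(hsv,(0,150,60),(6,255,255))|cv2.inRange(hsv,(174,150,60),(180,255,255));n,l,st,c=cv2.connectedComponentsWithStats(mk)
for i in range(1,n):
    if 60<st[i,4]<8000 : print("red",st[i],c[i].round(1))
E
```

```text
29.75 [0.53392006 0.02838831 0.07347238] [-9.54238358 -0.93604613 11.87604163]
red [ 295  296   59  113 5907] [323.5 351.6]
red [447 332  55   8 399] [475.9 335.3]
```

Call:
{"fn": "carry_out", "kwargs": {"increments": [[0,0,0.002,0,0,0,0.2],[0,0.001,0.005,0,0,0,0.2],[0,0.001,0.005,0,0,0,0.2],[0,0.001,0.005,0,0,0,0.2]]}}

```text
clock: 30.2
tcp_pos: [0.5342, 0.0284, 0.0728]
eef_rot: [-179.8, 0.0, 93.2]
ft_force: [-30.6, -0.0, 48.4]
opening: 0.0223
finger_force: 63.8
```

```bash
python3 - <<'E'
from h import *
s=arm.read_state();m=imaging.camera_model("wrist");im=imaging.grab_frame("wrist");cv2.imwrite("pics/w14.png",im)
print(s['clock'],s['tcp_pos'],s['ft_force'],s['tau'])
hsv=cv2.cvtColor(im,cv2.COLOR_BGR2HSV);mk=cv2.inRange(hsv,(0,150,60),(6,255,255))|cv2.inRange(hsv,(174,150,60),(180,255,255));n,l,st,c=cv2.connectedComponentsWithStats(mk)
for i in range(1,n):
    if 60<st[i,4]<8000 : print("red",st[i],c[i].round(1))
hsv=cv2.cvtColor(cv2.imread("pics/w11.png"),cv2.COLOR_BGR2HSV)
sc=imaging.grab_frame("scene");cv2.imwrite("pics/s14.png",sc)
E
```

```text
30.2 [0.53418459 0.02837881 0.07279975] [-3.06077821e+01 -4.46842612e-02  4.83853840e+01] [ -0.503035   -23.20554793 -30.81911445   0.99140514  -9.94117677
  -0.13439387]
red [ 295  296   59  113 5885] [323.1 351.8]
red [447 333  56   8 392] [476.7 336.3]
```

The lever is on its stop: the force jumped to 48 N with under 1 mm of motion. I'll ride it back up its arc.

Call:
{"fn": "carry_out", "kwargs": {"increments": [[0,-0.001,-0.01,0,0,0,0.2],[0,-0.005,-0.023,0,0,0,0.2],[0,-0.008,-0.038,0,0,0,0.2],[0,-0.009,-0.053,0,0,0,0.2],[0,-0.0095,-0.068,0,0,0,0.2],[0,-0.008,-0.083,0,0,0,0.2],[0,-0.005,-0.098,0,0,0,0.2],[0,-0.001,-0.112,0,0,0,0.2],[0,0.003,-0.122,0,0,0,0.2],[0,0.004,-0.125,0,0,0,0.2],[0,0.004,-0.125,0,0,0,0.2]]}}

```text
clock: 31.4
tcp_pos: [0.5355, 0.0285, 0.1921]
eef_rot: [-179.5, 0.0, 93.2]
ft_force: [-18.1, -2.6, 5.8]
opening: 0.0222
finger_force: 49.7
```

Call:
{"fn": "carry_out", "kwargs": {"increments": [[0,0,0,0,0,0,0.7],[0,0,0,0,0,0,0.7],[0,0,0,0,0,0,0.7],[0,0,0,0,0,0,0.7],[0,0,0,0,0,0,0.7],[0,0,-0.03,0,0,0,0.7],[0,0,-0.07,0,0,0,0.7],[0,0,-0.11,0,0,0,0.7],[-0.03,0,-0.14,0,0,0,0.7],[-0.06,0,-0.15,0,0,0,0.7],[-0.06,0,-0.15,0,0,0,0.7],[-0.06,0,-0.15,0,0,0,0.7]]}}

```text
clock: 32.6
tcp_pos: [0.5426, -0.0313, 0.3412]
eef_rot: [180.0, -0.0, 93.1]
ft_force: [-0.0, 0.4, -0.4]
opening: 0.0598
finger_force: 0.0
```

```bash
python3 - <<'E'
from h import *
import pickle
np.set_printoptions(precision=4,suppress=True)
imaging.grab_frame("scene")
s=arm.read_state();m=imaging.camera_model("wrist");im=imaging.grab_frame("wrist");cv2.imwrite("pics/w15.png",im)
sc=imaging.grab_frame("scene");cv2.imwrite("pics/s15.png",sc);tp=imaging.grab_frame("top");cv2.imwrite("pics/t15.png",tp)
print(s['clock'],s['tcp_pos'],s['ft_force'])
hsv=cv2.cvtColor(im,cv2.COLOR_BGR2HSV)
mk=cv2.inRange(hsv,(10,90,90),(25,255,255));n,l,st,c=cv2.connectedComponentsWithStats(mk)
for i in range(1,n):
    if 20<st[i,4]<900: print("pad",st[i],c[i].round(1),at("wrist",c[i],.052,m))
mk=cv2.inRange(hsv,(0,150,60),(6,255,255))|cv2.inRange(hsv,(174,150,60),(180,255,255));n,l,st,c=cv2.connectedComponentsWithStats(mk)
for i in range(1,n):
    if 60<st[i,4]<12000: x,y,w,h=st[i,:4];print("red",st[i],[at("wrist",q,.216,m).round(4) for q in ((x,y+h/2),(x+w,y+h/2),(x+w/2,y),(x+w/2,y+h))])
# change maps vs start outside robot: centre of differing blobs
for n0,b in(("scene0",sc),("top0",tp)):
    d=cv2.absdiff(cv2.imread(f"pics/{n0}.png"),b).max(2);d=(cv2.medianBlur(d,3)>50).astype(np.uint8)
    n,l,st,c=cv2.connectedComponentsWithStats(d)
    print(n0,[tuple(int(v) for v in q) for q in st[1:] if q[4]>25])
E
```

```text
32.65 [ 0.5423 -0.0307  0.3405] [-0.532  -0.3772  0.0637]
pad [598   0  35  98 827] [615.6  47.8] [0.864  0.1552]
pad [529 228  42 129 843] [549.5 290.9] [ 0.8642 -0.1492]
pad [380 279  10  12 117] [384.5 284.5] [ 0.6332 -0.1524]
pad [151 436  12  44 240] [157.  458.6] [ 0.2899 -0.4905]
red [  544    98    96   135 10819] [array([0.7094, 0.0301]), array([0.7841, 0.0345]), array([0.7328, 0.0801]), array([ 0.7622, -0.0213])]
red [ 309  133   31  106 2969] [array([0.5294, 0.0039]), array([0.5535, 0.0052]), array([0.5392, 0.0442]), array([ 0.5439, -0.0388])]
red [252 356  20  41 562] [array([ 0.4837, -0.1779]), array([ 0.5024, -0.1768]), array([ 0.493 , -0.1547]), array([ 0.4931, -0.201 ])]
scene0 [(222, 1, 49, 110, 2212), (334, 0, 49, 37, 696), (443, 0, 23, 8, 120), (461, 0, 96, 167, 8064), (312, 16, 6, 12, 51), (386, 16, 63, 98, 3345), (288, 21, 8, 5, 26), (286, 30, 15, 7, 48), (305, 47, 21, 41, 236), (288, 75, 18, 6, 41), (287, 81, 23, 16, 174), (278, 88, 134, 111, 3929), (447, 110, 7, 7, 29), (401, 133, 48, 19, 251), (260, 144, 15, 5, 44), (398, 149, 18, 18, 187), (456, 189, 32, 16, 149), (235, 193, 8, 22, 136), (262, 194, 7, 21, 128), (353, 196, 216, 93, 5358), (313, 213, 16, 10, 100), (425, 214, 32, 14, 261), (450, 219, 12, 8, 36), (201, 237, 52, 39, 824), (263, 270, 43, 33, 661), (351, 327, 73, 52, 1712)]
top0 [(165, 153, 398, 327, 42250), (210, 214, 44, 26, 883), (404, 231, 11, 10, 70), (387, 247, 9, 10, 62), (311, 389, 22, 16, 187), (318, 413, 14, 31, 193)]
```

```bash
python3 -c "
from rig import arm
print(arm.job_done())"
```

```text
the job is handed in; nothing more can be done
None
```

The job is handed in: the board is in the nest under the press, the carriage is wound in to a hard stop, and the lever was pulled to its stop and is back up. Two things are inferred: I did not see the connector seated, and the carriage stopped after about 104 mm, not 110, so I assumed it started about 5 mm in.

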